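Load the cap magazine through its gate

TASK

Load the cap magazine: with the fingertips, sweep the three narrow screw caps along the tray and one at a time through the gate into the slot, each far enough that the spring catches snap shut behind it, so that all three stand in the slot in single file. Only push the caps; do not pick them up or knock them over. Leave the wide cap, which does not fit, lying in the tray, and do not disturb the other things on the worktop.

Things in the scene. Friction and masses are not known exactly. Their poses are not given: they have to be found in the camera images.
- magazine: Low cap magazine: dark grey deck with low aluminium rails, fixed on the worktop. Origin on the worktop under the middle of the gate; x runs through the gate along the slot, y to its left, z up. Deck top 9 mm above the worktop. All rails, posts and catches end 15.5 mm above the worktop or lower, so fingertips just above them can push the upper half of a cap (caps reach 29 mm).
- tray_mid (a point): Middle of the tray part, on the deck, at magazine x = -74 mm. The tray spans magazine x -148 to 0 mm, y +-121 mm, within a rail; its side towards the slot is a funnel of two straight rails from (x -34, y +-121 mm) to the gate posts at (x 0, y +-15.5 mm).
- gate (a point): Middle of the gate, on the deck, at magazine x = 0: 31 mm wide. Just behind it two spring catches lean in from both sides, tips at x = 14 mm, 16 mm apart. A cap pushed along x folds them aside with well under 1 N; they spring shut behind it once its centre is past about x = 27 mm, and it cannot come back.
- slot_end (a point): Foot of the end stop, on the deck, at magazine x = 108 mm. The slot is a straight lane 31 mm wide from x = 0 to here. Three narrow caps (84 mm) fit behind the catches with 10 mm to spare; each cap pushes on those before it, and the last ends with its centre at x = 27 to 38 mm. A black sensor block behind the stop is 28 mm high.
- cap_a: Narrow screw cap of white plastic with a ribbed skirt, 28 mm in diameter, 20 mm high, about 20 g, standing open side down on the deck among the others in the tray part. Origin: centre of its underside; z axis up.
- cap_b: Narrow screw cap of white plastic with a ribbed skirt, 28 mm in diameter, 20 mm high, about 20 g, standing open side down on the deck among the others in the tray part. Origin: centre of its underside; z axis up.
- cap_c: Narrow screw cap of white plastic with a ribbed skirt, 28 mm in diameter, 20 mm high, about 20 g, standing open side down on the deck among the others in the tray part. Origin: centre of its underside; z axis up.
- wide_cap: Wide screw cap of white plastic with a ribbed skirt, 38 mm in diameter, 20 mm high, about 30 g, standing open side down on the deck among the others in the tray part. Origin: centre of its underside; z axis up. Too wide for the gate; it stays in the tray part.
- catch_left (a joint): left spring catch of the gate: 0 = closed (leaning into the slot), 0.8 rad = folded against the side; sprung towards 0
- catch_right (a joint): right spring catch of the gate: 0 = closed, 0.8 rad = folded aside; sprung towards 0
- marker: black marker pen, 116 mm long and 16 mm thick, lying on the worktop on the left of the slot; leave alone
- marker_cap: black pen cap, 59 x 25 x 16 mm, lying on the worktop on the right of the slot; leave alone
- carrier_b2: ivory tube carrier with two tubes, 32 x 188 x 97 mm, standing on the carrier tray to the left; leave alone
- carrier_c1: ivory tube carrier with four tubes, 32 x 188 x 97 mm, standing on the worktop to the right; leave alone
Not all that is in view belongs to the job. Leave any brown or turquoise look-alike of the wide_cap alone.

How it is judged:
By the outcome, as a careful person would: the job done as asked, in the order asked, and still so for the second after the job is handed in, with the robot touching nothing.
It also fails if it takes over 72 s, if anything falls off the work surface, if the arm or the gripper's body presses on something with over 40 N, if the wrist force passes 120 N, or if a joint passes its speed limit or range.

ROBOT

A 6-joint arm with a two-finger parallel gripper is mounted at the origin on a cart in front of the work surface, level with it; the furniture and walls round the work are solid. World frame = base frame: x ahead of the robot, y to its left, z up, the work surface at z = 0. Lengths are in m, angles in rad, forces in N, time in s.
With the tool pointing down it reaches from about 0.375 to 0.975 m from the base axis. Payload 3.8 kg.
Tool frame: the origin (TCP) lies midway between the tips of the shut fingers; the grasp point (between the pads) lies 19 mm behind it; x points along the fingers, y is the direction in which the jaws open and shut, and the axes are right-handed (so a half turn about x gives the same grasp; the last joint's range is limited). The gripper opens to 88 mm and grips with 3 to 60 N. Pads are 18 mm wide; open, the fingers measure 123 mm over their backs; the gripper's body (75 mm by 187 mm) begins 45 mm behind the grasp point.
Start: joints at [-1.304, 0.264, 1.604, -0, 1.274, -0.037], TCP at [0.202, -0.644, 0.239] pointing down, gripper open.
Joint ranges: [-2.63, 2.63], [-0.94, 2.18], [0.31, 2.57], [-1.31, 4.45], [0, 2.66], [-2.55, 2.55]. Speed limits (rad/s): [2.57, 2.57, 3.14, 3.14, 3.14, 3.14].

INTERFACE

Orientations are given as a rotation vector (axis times angle).
In Python, from cell import manip, inverse_kinematics, cams, order gives the robot as it stands. Calls block until the motion is done:
- manip.move_pose(position, orientation): joint-space move of the TCP to a pose.
- manip.move_linear(position, rate=0.15, rot=None): straight line of the TCP; rot=None keeps the orientation; rate is the mean speed in m/s.
- manip.set_joints(angles): joint-space move.
- manip.set_gripper(opening, force=None): finger opening in m; force is the grip in N (None keeps the last); returns when the fingers have stopped.
- manip.dwell(seconds).
- inverse_kinematics(position, orientation): joint angles nearest the present ones, or None.
- manip.state(): the state.
- cams.capture(name): name is "side" or "top" or "wrist"; returns a dict with "image" (384x512x3 uint8, blue, green, red), "z_map" (384x512 float32, m along the optical axis (not along the pixel's ray), 0 where there is no reading), "intrinsics" (3x3 intrinsics, pixels), "position" and "orientation" of the camera in the world; the wrist camera has in their place "T_tool_cam" (4x4, takes a point from camera to tool coordinates, whose origin is the TCP and whose axes are the tool frame's). Camera axes: x right, y down, z forward; pixel columns grow to the right and rows downward; lengths in m; the calibration is good to about 2 mm. A picture is of the moment at which its call begins: read the wrist's pose just before it.
A pose or a line that the arm cannot do raises manip.IKError and nothing moves.
- order.close_job(): hands the job in, once; it reports no verdict.
The state is a dict: "clock": time; "joint_pos": joint angles; "joint_velocities": joint speeds; "tau": joint torques, N m; "tool_pos": TCP position; "tcp_rot": TCP orientation; "contact_force": force on the tool from outside, world axes, zero at the start; "moment": the same for the moment, N m; "gripper_width": finger opening in m.
Only numpy, scipy, OpenCV 4.12 (cv2) and the standard library are available. Lean on these libraries where they do the work, as an engineer would, in place of code of your own. Each camera call takes 0.05 s, during which the arm holds its last target. There are 200 camera calls.

## Working session

There is one attempt and no reset: what is moved stays moved. The work goes in short steps, each a Python script; the robot and the scene stay as the last script left them, time stands still between calls to the robot, and variables do not carry over. Pictures are saved under pics/ and viewed, about 8 in all and at most 12, crops included, and the job is handed in when it is done.

```bash
ls; mkdir -p pics; python3 - <<'E'
from cell import manip, cams
import cv2, numpy as np
for n in ("top","side"):
    c=cams.capture(n); cv2.imwrite(f"pics/{n}0.png",c["image"]); np.savez(f"pics/{n}0.npz",**c)
    print(n,c["intrinsics"].tolist(),c["position"],c["orientation"])
s=manip.state(); print(s["clock"],s["tcp_rot"],s["gripper_width"])
E
```

```text
pics
top [[349.020290277271, 0.0, 260.4623989847517], [0.0, 349.020290277271, 186.3705110772893], [0.0, 0.0, 1.0]] [0.37569741 0.0367646  1.13692493] [-2.1329157   2.10151222 -0.20864048]
side [[404.4569360649692, 0.0, 259.2023771769007], [0.0, 404.4569360649692, 189.98839288207714], [0.0, 0.0, 1.0]] [ 0.63554928 -1.04006971  0.6235844 ] [-2.06838061 -0.04414882  0.01332715]
0.1 [ 2.05837232  0.31726443 -2.05890282] 0.08789108550040228
```

View pics/top0.png

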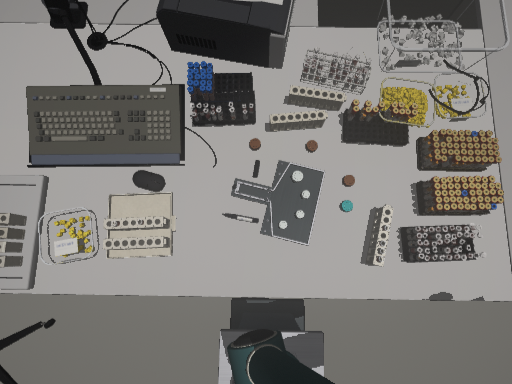

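View pics/side0.png

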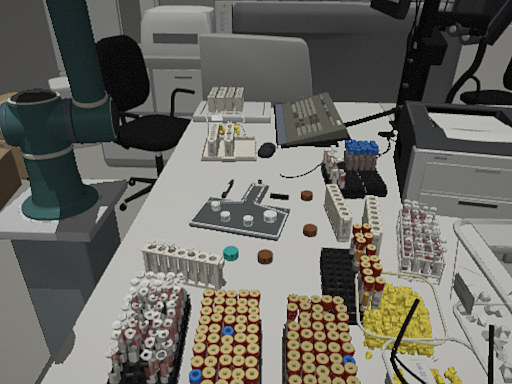

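Top view: the tray is centred near (297,205) and the slot runs left to about (236,186). The wide cap is at (298,176), and the narrow caps are at (306,195), (299,214) and (283,224). The marker is at (240,218) and the pen cap at (257,168). Next is a coarse fix, then a look from the wrist camera.

```bash
cat > h.py <<'E'
import cv2, numpy as np
from scipy.spatial.transform import Rotation as R
def ray(K,p,Rm,uv,z):
    uv=np.atleast_2d(np.asarray(uv,float))
    d=np.c_[(uv-K[:2,2])/[K[0,0],K[1,1]],np.ones(len(uv))]@Rm.T
    return p+d*((z-p[2])/d[:,2])[:,None]
def cam(c,s=None):
    if "T_tool_cam" in c:
        T=np.eye(4);T[:3,:3]=R.from_rotvec(s["tcp_rot"]).as_matrix();T[:3,3]=s["tool_pos"]
        T=T@c["T_tool_cam"]; return c["intrinsics"],T[:3,3],T[:3,:3]
    return c["intrinsics"],np.array(c["position"]),R.from_rotvec(c["orientation"]).as_matrix()
def down(yaw):
    "tool x down, jaw direction (tool y) at angle yaw in world"
    y=np.array([np.cos(yaw),np.sin(yaw),0]);x=np.array([0,0,-1.])
    return R.from_matrix(np.c_[x,y,np.cross(x,y)]).as_rotvec()
E
python3 - <<'E'
from h import *
from cell import manip,cams,inverse_kinematics
c=dict(np.load("pics/top0.npz")); k=cam(c)
P=ray(*k,[(298,176),(306,195),(299,214),(283,224)],.029);print(P.round(3))
Q=ray(*k,[(236,186),(324,168),(305,243),(270,203)],.012);print(Q.round(3))
s=manip.state();w=cams.capture("wrist");print(w["T_tool_cam"].round(3).tolist(),w["intrinsics"].round(1).tolist())
m=R.from_rotvec(s["tcp_rot"]).as_matrix();print(m.round(2))
K,p,Rm=cam(w,s);print(p,Rm.round(2))
E
```

```text
[[ 0.633 -0.082  0.029]
 [ 0.571 -0.108  0.029]
 [ 0.509 -0.085  0.029]
 [ 0.477 -0.034  0.029]]
[[ 0.601  0.12   0.012]
 [ 0.666 -0.171  0.012]
 [ 0.419 -0.105  0.012]
 [ 0.546  0.008  0.012]]
[[0.0, -0.286, 0.958, -0.147], [1.0, 0.0, 0.0, -0.0], [-0.0, 0.958, 0.286, -0.073], [0.0, 0.0, 0.0, 1.0]] [[344.2, 0.0, 250.5], [0.0, 344.2, 185.2], [0.0, 0.0, 1.0]]
[[-0.    0.3  -0.95]
 [ 0.   -0.95 -0.3 ]
 [-1.   -0.   -0.  ]]
[ 0.27182518 -0.62131964  0.38405713] [[ 0.3  -0.91 -0.27]
 [-0.95 -0.29 -0.08]
 [-0.    0.29 -0.96]]
```

```bash
python3 - <<'E'
from h import *
from cell import manip,cams
manip.move_pose([.573,0,.2],down(np.radians(-15)))
s=manip.state();w=cams.capture("wrist");cv2.imwrite("pics/w1.png",w["image"])
np.savez("pics/w1.npz",tool_pos=s["tool_pos"],tcp_rot=s["tcp_rot"],**w);print(s["clock"],s["tool_pos"],s["joint_pos"])
E
```

```text
2.7833 [ 0.57312163 -0.0007997   0.20004387] [-4.47271104e-02  1.00217723e-01  1.86891875e+00 -2.33960954e-04
  1.17236322e+00  2.18276299e-01]
```

View pics/w1.png

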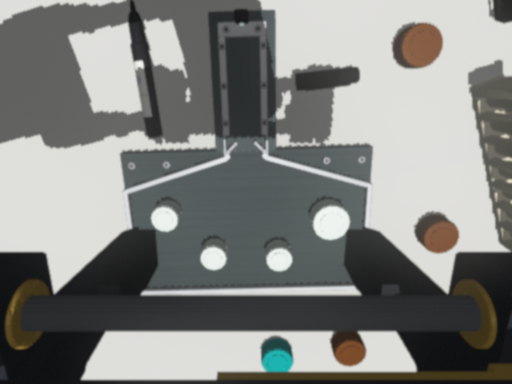

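The wrist view shows narrow caps at (165,215), (213,254) and (279,256), and the wide cap at (331,219). The gate posts are at about (228,157) and (265,157). The funnel's outer ends are at (125,191) and (370,186), and the slot runs up to about y=22.

```bash
cat >> h.py <<'E'
def world(w,k):
    K,p,Rm=k; z=w["z_map"]; v,u=np.indices(z.shape)
    d=np.stack([(u-K[0,2])/K[0,0],(v-K[1,2])/K[1,1],np.ones_like(z)],-1)*z[...,None]
    return d@Rm.T+p
def caps(w,k,zt=.029):
    "white blobs -> centre on top plane, diameter"
    W=world(w,k); im=w["image"].astype(int)
    m=((im.min(-1)>150)&(np.ptp(im,-1)<50)&(abs(W[...,2]-zt)<.005)&(w["z_map"]>0)).astype(np.uint8)
    out=[]
    for c in cv2.findContours(m,cv2.RETR_EXTERNAL,cv2.CHAIN_APPROX_NONE)[0]:
        if cv2.contourArea(c)<200: continue
        (x,y),r=cv2.minEnclosingCircle(c)
        M=cv2.moments(c); uv=(M["m10"]/M["m00"],M["m01"]/M["m00"])
        P=ray(*k,[uv],zt)[0]; pr=ray(*k,c[:,0],zt)
        out.append((P[:2],2*np.linalg.norm(pr-P,axis=1).mean(),np.median(W[...,2][m>0])))
    return out
E
python3 - <<'E'
from h import *
w=dict(np.load("pics/w1.npz"));k=cam(w,w)
for c in caps(w,k): print(c[0].round(4),round(c[1],4),c[2].round(4))
W=world(w,k)
for uv in [(150,170),(200,165),(60,250),(246,100),(240,220),(165,213)]: print(uv,W[uv[1],uv[0]].round(4))
# magazine from hand picks
uv=np.array([(125,191),(228,157),(266,157),(370,186)]);P=ray(*k,uv,.0155)[:,:2]
M=np.array([(-34,121),(0,15.5),(0,-15.5),(-34,-121)])/1e3
a=M-M.mean(0);b=P-P.mean(0);H=a.T@b;th=np.arctan2(H[0,1]-H[1,0],H[0,0]+H[1,1]);print("th",np.degrees(th))
c,s=np.cos(th),np.sin(th);Rm=np.array([[c,-s],[s,c]]);t=P.mean(0)-Rm@M.mean(0);print(t,((P-t)@Rm*1e3).round(1))
crop=cv2.resize(w["image"][0:310,110:390],None,fx=2,fy=2,interpolation=cv2.INTER_CUBIC)
cv2.imwrite("pics/w1c.png",crop[:600])
E
```

```text
[ 0.5746 -0.105 ] 0.0259 0.0298
[ 0.5096 -0.0861] 0.0259 0.0298
[ 0.6344 -0.0789] 0.0358 0.0298
[ 0.4755 -0.0319] 0.0259 0.0298
(150, 170) [0.4715 0.0152 0.0084]
(200, 165) [0.5235 0.0085 0.0161]
(60, 250) [ 0.3409 -0.0466  0.0006]
(246, 100) [0.5835 0.0565 0.01  ]
(240, 220) [ 0.5451 -0.0602  0.0101]
(165, 213) [ 0.4782 -0.0266  0.0288]
th 76.11155917613999
[0.570258   0.00496201] [[ -33.3  123.6]
 [  -0.5   18.4]
 [  -1.2  -18.9]
 [ -33.  -123.1]]
```

View pics/w1c.png

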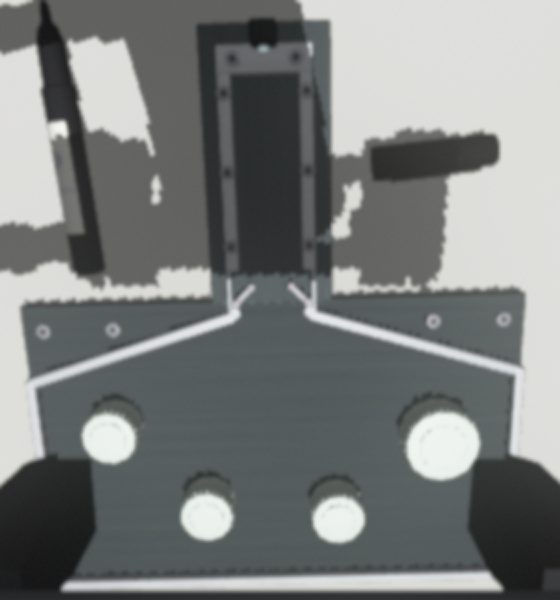

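```bash
cat >> h.py <<'E'
O=np.array([0.5703,0.0050]);TH=np.radians(76.1)
def RM(): c,s=np.cos(TH),np.sin(TH);return np.array([[c,-s],[s,c]])
def mag(P): return (np.asarray(P)-O)@RM().T.T
def wor(m): return RM()@np.asarray(m)+O
E
python3 - <<'E'
from h import *
w=dict(np.load("pics/w1.npz"));k=cam(w,w)
uv=np.array([(231,75),(237,270),(301,75),(302,270),(236,317),(309,315),(34,384),(518,372),(65,587),(500,583)])/2+[110,0]
print((mag(ray(*k,uv,.0155)[:,:2])*1e3).round(1))
for c in caps(w,k): print((mag(c[0])*1e3).round(1),round(c[1],4))
E
```

```text
[[ 107.8   16.4]
 [  21.    17.1]
 [ 107.2  -14.7]
 [  20.4  -14.2]
 [  -2.    18.4]
 [  -1.7  -17.4]
 [ -34.4  121.8]
 [ -33.  -122.1]
 [-152.6  119.1]
 [-154.9 -121.7]]
[-105.7  -30.6] 0.0259
[-103.   37.] 0.0259
[-66.  -82.3] 0.0358
[-58.6  83.2] 0.0259
```

```bash
sed -i 's/^def mag.*/def mag(P): return (np.asarray(P)-O)@RM()-[0,.0008]/; s/^def wor.*/def wor(m): return RM()@(np.asarray(m)+[0,.0008])+O/' h.py
cat >> h.py <<'E'
ZP,ZT=.0175,.055
def push(cap,goal,back=.0211,rate=.08):
    "cap, goal in magazine mm; two-finger fork pushes the cap straight to goal"
    from cell import manip
    a,b=np.array(cap)/1e3,np.array(goal)/1e3; d=(b-a)/np.linalg.norm(b-a)
    o=down(TH+np.arctan2(d[1],d[0])-np.pi/2); p0=wor(a-d*(back+.011)); p1=wor(b-d*back)
    manip.move_pose([*p0,ZT],o); manip.move_linear([*p0,ZP],.1)
    manip.move_linear([*p1,ZP],rate); s=manip.state(); print("F",s["contact_force"].round(2),"z",s["tool_pos"][2].round(4))
    p2=wor(b-d*(back+.004)); manip.move_linear([*p2,ZP],.1); manip.move_linear([*p2,ZT],.15)
def look(name,x=-.1,z=.2):
    from cell import manip,cams
    manip.move_pose([*wor([x,0]),z],down(TH-np.pi/2))
    s=manip.state();w=cams.capture("wrist");k=cam(w,s);cv2.imwrite(f"pics/{name}.png",w["image"])
    print("t",s["clock"])
    for c in caps(w,k): print((mag(c[0])*1e3).round(1),round(c[1],4),c[2].round(4))
E
python3 - <<'E'
from h import *
from cell import manip
manip.move_linear([*wor([-.09,.1]),.1],.3)
manip.set_gripper(.014,10)
push((-58.6,82.4),(-40,0)); look("w2")
E
```

```text
Traceback (most recent call last):
  File "h.py", line 17
    K,p,Rm=k; z=w["z_map"]; v,u=np.indices(z.shape)
IndentationError: unexpected indent
```

```bash
sed -i '16s/.*/def world(w,k):/' h.py; grep -n "^def" h.py
python3 - <<'E'
from h import *
from cell import manip
manip.move_linear([*wor([-.09,.1]),.1],.3)
manip.set_gripper(.014,10)
push((-58.6,82.4),(-40,0)); look("w2")
E
```

```text
3:def ray(K,p,Rm,uv,z):
7:def cam(c,s=None):
12:def down(yaw):
16:def world(w,k):
20:def caps(w,k,zt=.029):
33:def RM(): c,s=np.cos(TH),np.sin(TH);return np.array([[c,-s],[s,c]])
34:def mag(P): return (np.asarray(P)-O)@RM()-[0,.0008]
35:def wor(m): return RM()@(np.asarray(m)+[0,.0008])+O
37:def push(cap,goal,back=.0211,rate=.08):
45:def look(name,x=-.1,z=.2):
F [ 0.21 -0.2   0.06] z 0.0173
t 9.775
[-105.8  -31.4] 0.0263 0.0298
[-102.9   36.1] 0.0263 0.0298
[-66.2 -89.7] 0.0277 0.0298
```

View pics/w2.png

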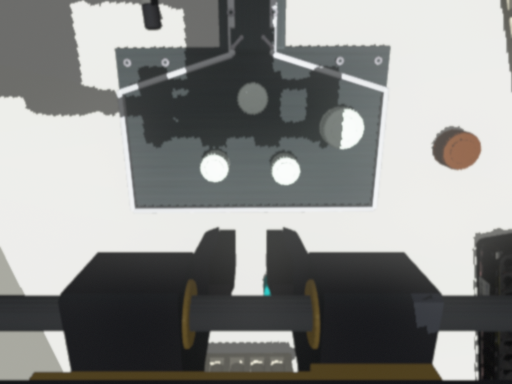

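The pushed cap is upright in the gripper's shadow at (253,98), and the others are unmoved. I'll switch detection to depth only, so shadows don't matter, and push it on through the gate.

```bash
python3 - <<'E'
t=open('h.py').read()
i=t.index("    m=((im.min");j=t.index("    out=[]")
t=t[:i]+"""    g=mag(W[...,:2]); m=((abs(W[...,2]-zt)<.0035)&(w["z_map"]>0)&(abs(g[...,1])<.125)&(g[...,0]>-.15)&(g[...,0]<.107)).astype(np.uint8)
"""+t[j:]
t=t.replace('cv2.imwrite(f"pics/{name}.png",w["image"])','cv2.imwrite(f"pics/{name}.png",w["image"]);np.savez(f"pics/{name}.npz",tool_pos=s["tool_pos"],tcp_rot=s["tcp_rot"],**w)')
open('h.py','w').write(t)
E
python3 - <<'E'
from h import *
w=dict(np.load("pics/w1.npz"))
for c in caps(w,cam(w,w)): print((mag(c[0])*1e3).round(1),round(c[1],4))
look("w3")
E
```

```text
[-105.3  -31.3] 0.0265
[-102.3   36. ] 0.0268
[-58.3  82. ] 0.0266
[-65.6 -82.8] 0.0366
t 10.075
[-105.9  -31.3] 0.0265 0.0298
[-103.    36.1] 0.0263 0.0298
[-66.1 -82.7] 0.0363 0.0298
[-39.7   0.1] 0.026 0.0298
```

```bash
python3 - <<'E'
from h import *
push((-39.7,.1),(33,0),rate=.06); look("w4",x=-.08)
E
```

```text
F [-0.4  -0.64 -0.04] z 0.0175
t 14.2
[-105.7  -31.4] 0.0264 0.0298
[-102.7   36. ] 0.0265 0.0298
[-65.9 -82.8] 0.0364 0.0298
[33.1  0.6] 0.0263 0.0298
```

View pics/w4.png

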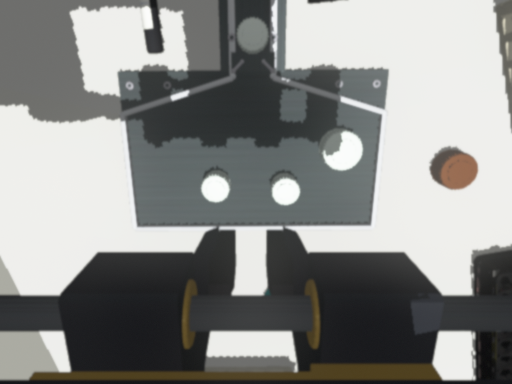

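The first cap stands in the slot at (252,36), with both catches shut below it around (240,68) and (266,68). Next cap.

```bash
python3 - <<'E'
from h import *
push((-103,36.1),(-40,0)); look("w5")
E
```

```text
F [-0.43  0.39  0.62] z 0.0173
t 17.9583
[-105.8  -31.3] 0.0264 0.0298
[-66.1 -82.8] 0.0364 0.0298
[-39.1   0.3] 0.026 0.0298
[30.6  0.6] 0.0238 0.0298
```

```bash
python3 - <<'E'
from h import *
push((-39.1,.3),(33,.4),rate=.06); look("w6",x=-.05)
E
```

```text
F [-0.95  0.53  0.9 ] z 0.0174
t 22.025
[-104.3  -31.4] 0.025 0.0298
[-65.8 -82.8] 0.0364 0.0298
[48.   0.8] 0.0345 0.0298
```

Both caps are in the slot and touching; the merged blob's centre at 48 mm fits centres at about 34 and 62 mm. Third cap.

```bash
python3 - <<'E'
from h import *
push((-105.8,-31.3),(-40,0)); look("w7")
E
```

```text
F [ 0.02 -0.12 -0.08] z 0.0175
t 25.8333
[-66.  -82.7] 0.0363 0.0298
[-38.9   1.1] 0.0261 0.0298
[30.6  1.1] 0.0239 0.0298
```

```bash
python3 - <<'E'
from h import *
push((-38.9,1.1),(33.5,.6),rate=.06); look("w8",x=-.02)
E
```

```text
F [ 0.41 -0.12 -0.92] z 0.0175
t 29.8833
[-65.6 -82.8] 0.0366 0.0298
[63.8  0.7] 0.0478 0.0298
```

View pics/w8.png

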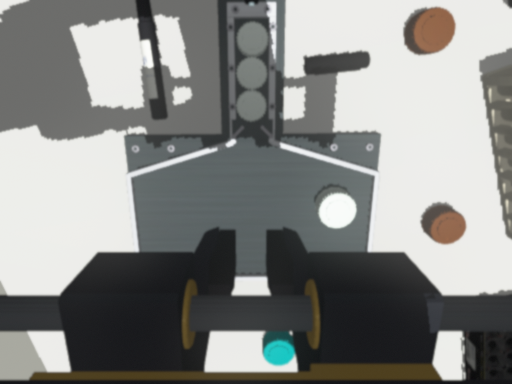

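All three caps are in the slot in single file at (252,39), (252,74) and (252,105), and the wide cap is still at (337,209). A brightened close-up will check the catches, along with the last cap's position.

```bash
python3 - <<'E'
from h import *
w=dict(np.load("pics/w8.npz"));k=cam(w,w)
print((mag(ray(*k,[(252,39),(252,74),(252,105)],.029)[:,:2])*1e3).round(1))
c=cv2.resize(w["image"][10:165,190:310],None,fx=3.8,fy=3.8,interpolation=cv2.INTER_CUBIC)
cv2.imwrite("pics/w8c.png",np.clip(c.astype(float)*2,0,255).astype(np.uint8))
E
```

```text
[[89.3  0.3]
 [61.   0.2]
 [34.5  0.2]]
```

View pics/w8c.png

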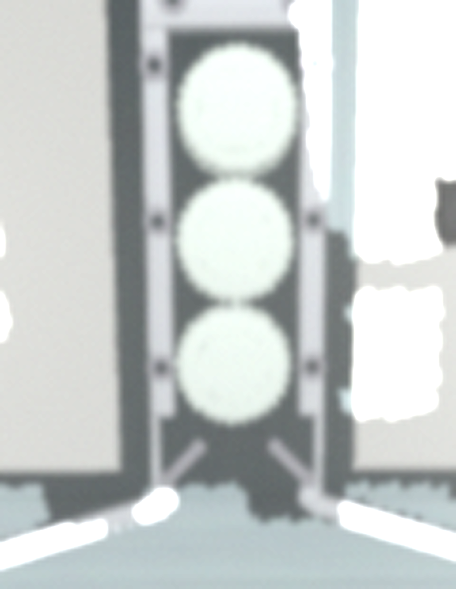

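The close-up shows three upright caps in single file, with both catches leaning in behind the last one at crop (185,460) and (290,460). The robot is clear of everything, so I'm handing in.

```bash
python3 - <<'E'
from cell import manip,order
order.close_job(); print(manip.state()["clock"])
E
```

```text
the job is handed in; nothing more can be done
the job is handed in; nothing more can be done
```

I pushed all three narrow caps one at a time through the gate and handed the job in at about 30 s on the robot's clock. I used the fingertips as a two-point fork about 2 mm above the rails, and nothing was picked up.

**Caps:** In the last wrist picture they stand upright in single file, with centres at about x = 34.5, 61 and 89 mm in the magazine frame. The last one is within its 27–38 mm range.

**Catches:** Both are shut behind the last cap, as seen in the picture. I did not read the joint angles.

**Everything else:** The wide cap's measured position in the tray stayed the same within about 0.5 mm. The marker and pen cap look untouched, though I did not measure them, and I made no separate check of the two carriers. Wrist force read after each push was at most about 1.5 N.

**Checks that disagreed:** One reading gave the wide cap's y as -90 mm, because the gripper's shadow hid part of it. Readings from the depth image afterwards put it back at -83 mm. From two views, the slot caps also read about 3 mm short because the picture's edge cut them off.

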